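# Try plaster bears on the tilted painting spindle and sort them

## Task

Find out which plaster bears fit the tilted painting spindle: take one, slide it gently down the pin along the pin's own slant until it stops, take it off again, and stand it upright in the green tray if it went fully home on the flange or in the red tray if it stopped short. Only then try the other bear in the same way and sort it too; try both of them. Do not force, drop or knock over the plaster, and leave the paint pots, the brush cup and the phone where they are.

Things in the scene. Friction and masses are not known exactly. Their poses are not given: they have to be found in the camera images.
- figure_1: white plaster bear, loose, about 120 g, round about its upright z: black foot 48 mm diameter, 10 high; straight body 40 mm diameter up to 52; ball head, 80 mm tall in all. Origin: centre of underside. Hidden bore in the underside, 15 mm diameter: a good one is 38 mm deep, foot comes to rest on the flange; a bad one is blocked 16 mm in, foot stops 20 mm above it. Looks just like figure_2.
- figure_2: white plaster bear, loose, about 120 g, round about its upright z: black foot 48 mm diameter, 10 high; straight body 40 mm diameter up to 52; ball head, 80 mm tall in all. Origin: centre of underside. Hidden bore in the underside, 15 mm diameter: a good one is 38 mm deep, foot comes to rest on the flange; a bad one is blocked 16 mm in, foot stops 20 mm above it. Looks just like figure_1.
- spindle: slanted brass pin on an aluminium flange, fixed to a blue stand (base plate 100 x 90 mm), leaning 35 degrees from vertical, roughly towards the robot. Origin: centre of the flange's upper face, 72 mm above the table; z along the pin to its tip. Pin 12 mm diameter, 36 mm long above the flange, narrowing to 5 mm over its last 7 mm. Flange 42 mm diameter, 6 mm thick.
- paint_tray: green square open tray for bears that fit and are ready for painting, fixed, 140 x 140 mm outside, 18 mm high, walls and floor 5 mm thick. Origin at the centre of its underside, z up.
- rework_tray: red square open tray for bears that stop short and need rework, fixed, 140 x 140 mm outside, 18 mm high, walls and floor 5 mm thick. Origin at the centre of its underside, z up.
- paint_pots: bystander: strip of five small joined paint pots, 140 x 27 x 23 mm, long side along its x; origin at the centre of the underside
- brush_cup: bystander: blue cup, 68 mm diameter, 85 mm high, with three brushes standing in it up to 183 mm; origin at the centre of the underside
- phone: bystander: white phone with a black screen lying flat, 74 x 150 x 8 mm, long side along its y; origin at the centre of the underside
Not all that is in view belongs to the job. What is shaped like the figure_2 but orange or yellow is not meant.

How it is judged:
On the way, in this order (a step that is already met when the one before it is completed fails the run):
1. one bear has been slid down the pin until it stops: the fitting one fully home on the flange, or the blocked one to its stop 20 mm short (((distance between figure_2 and spindle below 0.005 m and angle between the z axis of figure_2 and the z axis of spindle, either way round below 0.12 rad) or (z of figure_1 in the frame of spindle below 0.0225 m and distance between figure_1 and spindle below 0.0235 m and angle between the z axis of figure_1 and the z axis of spindle, either way round below 0.25 rad))), for 0.2 s.
2. with the first bear already standing in its right tray, the other bear has been slid down the pin until it stops ((((distance between figure_2 and spindle below 0.005 m and angle between the z axis of figure_2 and the z axis of spindle, either way round below 0.12 rad) and (horizontal distance between figure_1 and rework_tray below 0.06 m and z of figure_1 in the frame of rework_tray below 0.009 m and angle between figure_1's own z axis and vertical below 0.15 rad)) or ((z of figure_1 in the frame of spindle below 0.0225 m and distance between figure_1 and spindle below 0.0235 m and angle between the z axis of figure_1 and the z axis of spindle, either way round below 0.25 rad) and (horizontal distance between figure_2 and paint_tray below 0.06 m and z of figure_2 in the frame of paint_tray below 0.009 m and angle between figure_2's own z axis and vertical below 0.15 rad)))), for 0.2 s.
At the end, for the whole second after the job is handed in: The bear that went fully home stands in the green tray and the one that stopped short stands in the red tray: each within the walls (centre within 60 mm of the tray's), foot on the tray floor (origin less than 9 mm above the tray's underside), upright within 0.15 rad, let go of and at rest (horizontal distance between figure_2 and paint_tray below 0.06 m and z of figure_2 in the frame of paint_tray below 0.009 m and angle between each of figure_2, figure_1's own z axis and vertical below 0.15 rad and horizontal distance between figure_1 and rework_tray below 0.06 m and z of figure_1 in the frame of rework_tray below 0.009 m and linear speed of each of figure_2, figure_1 below 0.02 m/s and contact force between the fingers and figure_2 below 0.1 N and contact force between the fingers and figure_1 below 0.1 N); the robot touches nothing.
It fails at once if a bear is forced against the pin (over 70 N) (contact force between any of figure_2, figure_1 and spindle above 70 N).
It fails at once if a bear is dropped or thrown (faster than 0.6 m/s out of the fingers, a fall of about 18 mm) ((contact force between the fingers and figure_2 below 0.1 N and linear speed of figure_2 above 0.6 m/s) or (contact force between the fingers and figure_1 below 0.1 N and linear speed of figure_1 above 0.6 m/s)).
It fails at once if a bear is knocked over (tilted beyond 1.2 rad) (angle between any of figure_2, figure_1's own z axis and vertical above 1.2 rad).
It fails at once if paint pots, brush cup or phone moved by more than 20 mm (distance of any of paint_pots, brush_cup, phone from where it was at the start of the episode above 0.02 m).
It also fails if it takes over 67 s, if anything falls off the work surface, if the arm or the gripper's body presses on something with over 40 N, if the wrist force passes 120 N, or if a joint passes its speed limit or range.

## Robot

A 7-joint arm with a two-finger parallel gripper is mounted at the origin on the work surface. World frame = base frame: x ahead of the robot, y to its left, z up, the work surface at z = 0. Lengths are in m, angles in rad, forces in N, time in s.
With the tool pointing down it reaches from about 0.35 to 0.9 m from the base axis. Payload 8.1 kg.
Tool frame: the origin (TCP) lies at the very end of the fingers, on their centre line; the grasp point (between the pads) lies grip_point_offset behind it (grip_point_offset is the distance from the TCP to the grasp point, in m); z points along the fingers, y is the direction in which the jaws open and shut (so a half turn about z gives the same grasp; the last joint's range is limited). The gripper opens to 92 mm and grips with 3 to 60 N. Pads are 19 mm wide; open, the fingers measure 130 mm over their backs; the gripper's body (75 mm by 190 mm) begins 47 mm behind the grasp point.
Start: joints at [1.063, 0.434, 0.025, 1.573, -0.012, 1.134, -0.075], TCP at [0.246, -0.575, 0.227] pointing down, gripper open.
Joint ranges: [-2.62, 2.62], [-0.44, 2.09], [-1.27, 1.32], [0.08, 2.57], [-1.32, 4.46], [0.12, 2], [-2.74, 2.74]. Speed limits (rad/s): [2.22, 2.22, 3.01, 3.01, 3.14, 3.14, 3.14].

## Interface

Orientations are given as a rotation vector (axis times angle).
In Python, from cell import * gives the robot as it stands.
- The arm moves only by the tool drive_tool, never from a script. Its argument "increments" is a list of rows, each an object of numbers: "grip": the gripper's target within -1 to 1 (shut at 1, half-way at 0, fully open at -1); "tx", "ty", "tz": the shift along the world's x, y, z normalised to -1 to 1, where 1 is 400 mm; "turn": the turn about the world's z normalised to -1 to 1, where 1 is 60 degrees. In form: [{"grip": .., "tx": .., "ty": .., "tz": .., "turn": ..}, ...]. A call has 1 to 20 rows; each row is the pose to reach, as a shift and turn from the pose measured when the call began; what a row does not reach only later rows make up. A row lasts 1/10 s, in which the tool goes at most 50 mm and 8.59 degrees, less where a joint would pass 70% of its speed; a pose out of reach is approached as far as the arm can. A call with a number of a shift or a turn outside -1 to 1 is refused whole. A call with a gripper value outside its range is refused whole. The fingers move at their own pace and stop on an object; "newtons" is the grip in N (left out, the last holds). Time passes only in rows, so rows that repeat a pose let the fingers close. It gives the time, the measured TCP pose, the force and the opening at its end, in the units of the state.
- observe(): the state, without advancing time (a new reading comes with each control period).
- get_image(name): name is "scene" or "top"; returns the picture (480x640x3 uint8, red, green, blue); there is no depth.
- camera_info(name): a dict with "fx", "fy", "cx", "cy" (pixels), "eye" and "rotation" of the camera in the world. Camera axes: x right, y down, z forward; pixel columns grow to the right and rows downward; lengths in m; the calibration is good to about 2 mm. A picture is of the moment at which its call begins. camera_info takes no time and is no camera call.
- sign_off(): hands the job in, once; it reports no verdict.
The state is a dict: "clock": time; "joints": joint angles; "dq": joint speeds; "joint_efforts": joint torques, N m; "position": TCP position; "ee_rot": TCP orientation; "force": force on the tool from outside, world axes, zero at the start; "ft_torque": the same for the moment, N m; "width": opening from 0.0 (shut) to 1.0 (fully open).
Only numpy, scipy, OpenCV 4.12 (cv2) and the standard library are available. Lean on these libraries where they do the work, as an engineer would, in place of code of your own. Each camera call takes 0.05 s, during which the arm holds its last target. There are 200 camera calls.

## Working session

There is one attempt and no reset: what is moved stays moved. The work goes in short steps, Python scripts to look and compute and a tool call to move; the robot and the scene stay as the last step left them, time stands still between calls to the robot, and variables do not carry over. Pictures are saved under pics/ and viewed, about 8 in all and at most 12, crops included, and the job is handed in when it is done.

Besides the shell and the picture viewer there is one more tool, called after "Call:" in YAML: its name, and indented under it one key for each argument. drive_tool: Moves the arm, as the interface text tells. Its arguments: {"type":"object","properties":{"increments":{"type":"array","items":{"type":"object","properties":{"grip":{"type":"number"},"tx":{"type":"number"},"ty":{"type":"number"},"tz":{"type":"number"},"turn":{"type":"number"}}}},"newtons":{"type":"number"}},"required":["increments"]}

```bash
mkdir -p pics; ls; python3 - <<'E'
from cell import *
import cv2,numpy as np
o=observe();print(o)
try: print(grip_point_offset)
except Exception as e: print(e)
for n in("scene","top"):
    im=get_image(n);cv2.imwrite(f"pics/{n}0.png",im[:,:,::-1]);print(n,camera_info(n))
E
```

```text
pics
{'clock': 0.0, 'joints': array([ 1.06340359,  0.43520393,  0.02496754,  1.57411727, -0.01159671,
        1.1340059 , -0.07510282]), 'dq': array([ 0.00082808,  0.00098864,  0.00050982, -0.00013009, -0.00031591,
        0.00109776,  0.00085548]), 'joint_efforts': array([-1.75968044e-04, -6.67847729e+01,  9.84963700e-01, -3.14458752e+01,
       -6.06448087e-02,  4.28830110e-02,  1.64203830e-04]), 'position': array([ 0.24588349, -0.57402873,  0.22594895]), 'ee_rot': array([-3.07599580e+00, -6.31106478e-01,  7.21577600e-04]), 'force': array([-0.46511777, -0.17515008, -0.21512681]), 'ft_torque': array([ 0.00655079, -0.01579733,  0.01009198]), 'width': 0.9983832862753168}
0.0188
scene {'fx': 472.1962068331854, 'fy': 472.1962068331854, 'cx': 314.58492298735706, 'cy': 234.31188287247213, 'eye': array([1.28548633, 0.28982126, 0.70123486]), 'rotation': array([-1.42472083, -2.05115235,  0.96445704])}
top {'fx': 576.5962785968751, 'fy': 576.5962785968751, 'cx': 309.05148411966616, 'cy': 231.36749754782707, 'eye': array([ 0.47449021, -0.00846149,  1.36843162]), 'rotation': array([-2.15692738,  2.19942813, -0.08307406])}
```

View pics/scene0.png

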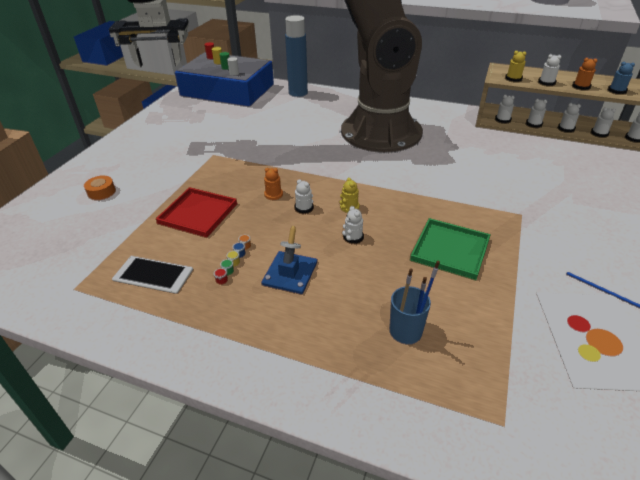

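View pics/top0.png

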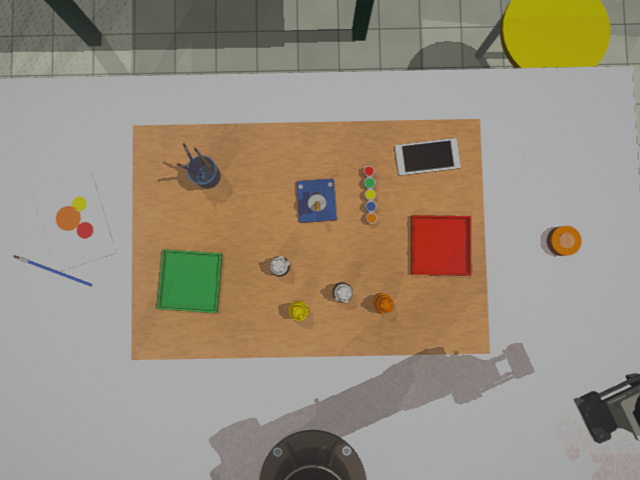

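```bash
cat > h.py <<'E'
from cell import *
import cv2,numpy as np
from scipy.spatial.transform import Rotation as R
def ray(n,u,v):
    c=camera_info(n);return c["eye"],R.from_rotvec(c["rotation"]).apply([(u-c["cx"])/c["fx"],(v-c["cy"])/c["fy"],1])
def at(n,u,v,z):
    e,d=ray(n,u,v);return e+d*(z-e[2])/d[2]
def two(a,b):
    (e,d),(f,g)=ray("top",*a),ray("scene",*b)
    s=np.linalg.lstsq(np.c_[d,-g],f-e,rcond=None)[0];p,q=e+s[0]*d,f+s[1]*g
    return (p+q)/2,np.linalg.norm(p-q)
def proj(n,p):
    c=camera_info(n);q=R.from_rotvec(c["rotation"]).inv().apply(np.array(p)-c["eye"]);return np.array([c["cx"]+c["fx"]*q[0]/q[2],c["cy"]+c["fy"]*q[1]/q[2]])
E
python3 - <<'E'
from h import *
t=cv2.imread("pics/top0.png");s=cv2.imread("pics/scene0.png")
def blobs(im,lo,hi,x0,y0,x1,y1,amin=30):
    m=cv2.inRange(cv2.cvtColor(im,cv2.COLOR_BGR2HSV)[y0:y1,x0:x1],lo,hi)
    n,_,st,ce=cv2.connectedComponentsWithStats(m)
    return [(ce[i]+[x0,y0],st[i]+[x0,y0,0,0,0]) for i in range(1,n) if st[i][4]>amin]
for nm,lo,hi in(("green",(50,90,40),(75,255,255)),("red",(0,150,60),(6,255,255))):
    for c,st in blobs(t,lo,hi,140,180,480,350,800): print(nm,c,st,at("top",*c,.01))
for c,st in blobs(t,(0,0,130),(180,60,255),255,240,370,320): print("white top",c,st,at("top",*c,.065))
for c,st in blobs(t,(0,0,0),(180,255,40),255,240,370,320,5): print("dark top",c,st)
for c,st in blobs(s,(0,0,140),(180,50,255),285,170,375,250): print("white scene",c,st)
for c,st in blobs(s,(0,0,0),(180,255,45),285,170,375,250,5): print("dark scene",c,st)
for c,st in blobs(t,(105,100,40),(120,255,255),285,170,345,230,100): print("blue top",c,st,at("top",*c,.01))
a=cv2.resize(t[170:330,260:400],None,fx=4,fy=4,interpolation=2)[:600]
b=cv2.resize(s[165:300,255:375],None,fx=4.4,fy=4.4,interpolation=2)
cv2.imwrite("pics/a.png",cv2.resize(t[170:235,285,None] if 0 else t[172:232,287:347],None,fx=10,fy=10,interpolation=2));cv2.imwrite("pics/b.png",b)
E
```

```text
green [189.29726684 280.75936884] [ 157  250   65   63 3549] [0.47324784 0.27986681 0.01      ]
red [440.72414773 244.97840909] [ 411  215   61   61 3520] [ 0.54583138 -0.31333453  0.01      ]
white top [279.22844828 265.2112069 ] [271 256  19  19 232] [0.50436095 0.06487593 0.065     ]
white top [343.24537037 292.88888889] [335 284  17  19 216] [ 0.43944753 -0.07809957  0.065     ]
white scene [346.48484848 174.78787879] [294 170  81  16 660]
white scene [300.50847458 186.13559322] [295 179  14  17 118]
white scene [351.91729323 214.68421053] [345 206  15  20 133]
dark scene [304.25862069 209.96551724] [295 205  18   8  58]
dark scene [354.53333333 239.78333333] [344 235  20   8  60]
blue top [318.50598477 199.57780196] [297 179  39  43 919] [ 0.65937549 -0.02763858  0.01      ]
```

View pics/a.png

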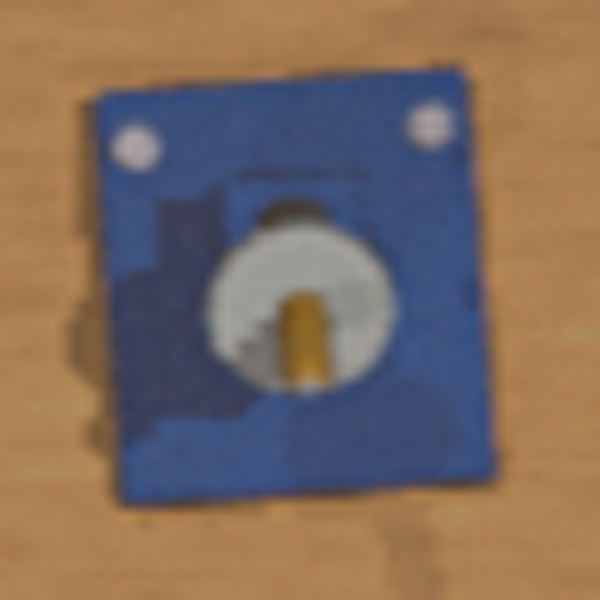

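View pics/b.png

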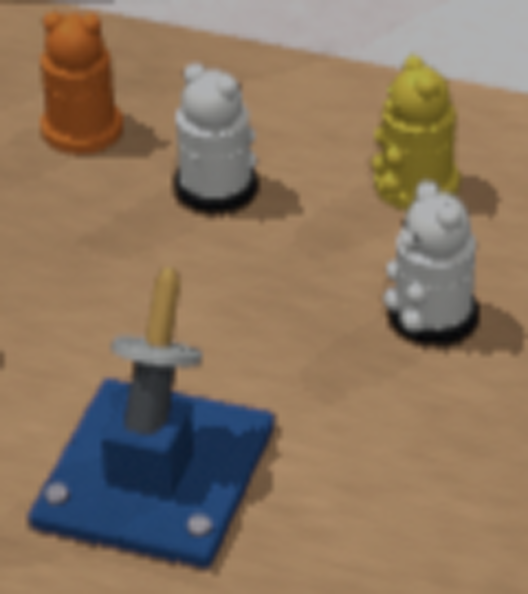

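```bash
python3 - <<'E'
from h import *
A=lambda x,y:(287+(x+.5)/10-.5,172+(y+.5)/10-.5)
B=lambda x,y:(255+(x+.5)/4.4-.5,165+(y+.5)/4.4-.5)
f1=at("top",*A(301,308),.072);t1=at("top",*A(311,384),.1015)
print("flange",f1,two(A(301,308),B(157,347)));print("tip",t1,two(A(311,384),B(171,268)))
print("lean",t1-f1, "expect horiz .0206")
for p,q in(((97,92),(122,505)),((467,67),(497,482)),((97,92),(467,67)),((122,505),(497,482))):
    d=at("top",*A(*p),.01)-at("top",*A(*q),.01);print("edge",d[:2],np.linalg.norm(d),np.degrees(np.arctan2(d[1],d[0])))
for nm,tp,fo in(("A",(279.2,265.2),(433,306)),("B",(343.2,292.9),(215.5,181))):
    print(nm,at("top",*tp,.064), "foot plane scene", at("scene",*B(*fo),.010))
for p in ((0.504,.065),(.439,-.078)): print(proj("scene",[*p,0.]),proj("scene",[*p,.08]))
print("pots top", [at("top",*q,.023) for q in((369,165),(372,222))])
E
```

```text
flange [ 0.64469563 -0.02243056  0.072     ] (array([ 0.64434457, -0.0219819 ,  0.07325126]), np.float64(0.0009453790044761094))
tip [ 0.62385621 -0.02397829  0.1015    ] (array([ 0.62323461, -0.02298992,  0.10331193]), np.float64(0.0020942032605717))
lean [-0.02083942 -0.00154773  0.0295    ] expect horiz .0206
edge [0.09887445 0.00418604] 0.09896302674865357 2.4242776485439843
edge [0.09940058 0.00484624] 0.0995186508806637 2.7912266163949844
edge [-0.00423672  0.08818819] 0.08828989682625073 92.75047917775208
edge [-0.00371059  0.08884839] 0.08892584014281835 92.39146565020228
A [0.5044104  0.06499609 0.064     ] foot plane scene [0.50277706 0.06797656 0.01      ]
B [ 0.43939774 -0.07805038  0.064     ] foot plane scene [ 0.44128347 -0.07699641  0.01      ]
[351.45982745 237.56112853] [352.59713294 209.49928153]
[303.70289452 208.40462977] [302.51015869 181.17300503]
pots top [array([ 0.73749687, -0.14837072,  0.023     ]), array([ 0.60217584, -0.1516541 ,  0.023     ])]
```

Call:
drive_tool:
  increments:
    - {"grip": -1, "tx": 0.645, "ty": 1, "tz": -0.1, "turn": -0.343}
    - {"grip": -1, "tx": 0.645, "ty": 1, "tz": -0.1, "turn": -0.343}
    - {"grip": -1, "tx": 0.645, "ty": 1, "tz": -0.1, "turn": -0.343}
    - {"grip": -1, "tx": 0.645, "ty": 1, "tz": -0.1, "turn": -0.343}
    - {"grip": -1, "tx": 0.645, "ty": 1, "tz": -0.1, "turn": -0.343}
    - {"grip": -1, "tx": 0.645, "ty": 1, "tz": -0.1, "turn": -0.343}
    - {"grip": -1, "tx": 0.645, "ty": 1, "tz": -0.1, "turn": -0.343}
    - {"grip": -1, "tx": 0.645, "ty": 1, "tz": -0.1, "turn": -0.343}
    - {"grip": -1, "tx": 0.645, "ty": 1, "tz": -0.1, "turn": -0.343}
    - {"grip": -1, "tx": 0.645, "ty": 1, "tz": -0.1, "turn": -0.343}
    - {"grip": -1, "tx": 0.645, "ty": 1, "tz": -0.1, "turn": -0.343}
  newtons: 15

```text
clock: 1.2
position: [0.506, -0.1688, 0.1854]
ee_rot: [-3.137, -0.083, 0.0]
force: [-0.4, -0.4, -0.3]
width: 1.0
```

Call:
drive_tool:
  increments:
    - {"grip": -1, "tx": -0.005, "ty": 0.587}
    - {"grip": -1, "tx": -0.005, "ty": 0.587}
    - {"grip": -1, "tx": -0.005, "ty": 0.587}
    - {"grip": -1, "tx": -0.005, "ty": 0.587}
    - {"grip": -1, "tx": -0.005, "ty": 0.587}
    - {"grip": -1, "tx": -0.005, "ty": 0.587}
    - {"grip": -1, "tx": -0.005, "ty": 0.587}
    - {"grip": -1, "tx": -0.005, "ty": 0.587, "tz": -0.12}
    - {"grip": -1, "tx": -0.005, "ty": 0.587, "tz": -0.24}
    - {"grip": -1, "tx": -0.005, "ty": 0.587, "tz": -0.32}
    - {"grip": -1, "tx": -0.005, "ty": 0.587, "tz": -0.38}
    - {"grip": -1, "tx": -0.005, "ty": 0.587, "tz": -0.402}
    - {"grip": -1, "tx": -0.005, "ty": 0.587, "tz": -0.402}
    - {"grip": -1, "tx": -0.005, "ty": 0.587, "tz": -0.402}

```text
invalid input
```

Call:
drive_tool:
  increments:
    - {"grip": -1, "tx": -0.005, "ty": 0.587, "tz": 0, "turn": 0}
    - {"grip": -1, "tx": -0.005, "ty": 0.587, "tz": 0, "turn": 0}
    - {"grip": -1, "tx": -0.005, "ty": 0.587, "tz": 0, "turn": 0}
    - {"grip": -1, "tx": -0.005, "ty": 0.587, "tz": 0, "turn": 0}
    - {"grip": -1, "tx": -0.005, "ty": 0.587, "tz": 0, "turn": 0}
    - {"grip": -1, "tx": -0.005, "ty": 0.587, "tz": 0, "turn": 0}
    - {"grip": -1, "tx": -0.005, "ty": 0.587, "tz": 0, "turn": 0}
    - {"grip": -1, "tx": -0.005, "ty": 0.587, "tz": -0.12, "turn": 0}
    - {"grip": -1, "tx": -0.005, "ty": 0.587, "tz": -0.24, "turn": 0}
    - {"grip": -1, "tx": -0.005, "ty": 0.587, "tz": -0.32, "turn": 0}
    - {"grip": -1, "tx": -0.005, "ty": 0.587, "tz": -0.38, "turn": 0}
    - {"grip": -1, "tx": -0.005, "ty": 0.587, "tz": -0.402, "turn": 0}
    - {"grip": -1, "tx": -0.005, "ty": 0.587, "tz": -0.402, "turn": 0}
    - {"grip": -1, "tx": -0.005, "ty": 0.587, "tz": -0.402, "turn": 0}
  newtons: 15

```text
clock: 2.6
position: [0.5047, 0.0653, 0.0255]
ee_rot: [-3.137, -0.081, -0.002]
force: [0.5, 0.2, -0.0]
width: 1.001
```

Close on the bear.

Call:
drive_tool:
  increments:
    - {"grip": 1, "tx": 0, "ty": 0, "tz": 0, "turn": 0}
    - {"grip": 1, "tx": 0, "ty": 0, "tz": 0, "turn": 0}
    - {"grip": 1, "tx": 0, "ty": 0, "tz": 0, "turn": 0}
    - {"grip": 1, "tx": 0, "ty": 0, "tz": 0, "turn": 0}
    - {"grip": 1, "tx": 0, "ty": 0, "tz": 0, "turn": 0}
    - {"grip": 1, "tx": 0, "ty": 0, "tz": 0, "turn": 0}
    - {"grip": 1, "tx": 0, "ty": 0, "tz": 0, "turn": 0}
    - {"grip": 1, "tx": 0, "ty": 0, "tz": 0, "turn": 0}
    - {"grip": 1, "tx": 0, "ty": 0, "tz": 0, "turn": 0}
    - {"grip": 1, "tx": 0, "ty": 0, "tz": 0, "turn": 0}
  newtons: 15

```text
clock: 3.6
position: [0.5048, 0.0655, 0.0255]
ee_rot: [-3.137, -0.082, -0.002]
force: [-0.5, 1.6, 0.9]
width: 0.433
```

Call:
drive_tool:
  increments:
    - {"grip": 1, "tx": 0, "ty": 0, "tz": 0.06, "turn": 0}
    - {"grip": 1, "tx": 0, "ty": 0, "tz": 0.15, "turn": 0}
    - {"grip": 1, "tx": 0, "ty": 0, "tz": 0.24, "turn": 0}
    - {"grip": 1, "tx": 0, "ty": 0, "tz": 0.3125, "turn": 0}
    - {"grip": 1, "tx": 0.05, "ty": -0.04, "tz": 0.3125, "turn": 0}
    - {"grip": 1, "tx": 0.12, "ty": -0.09, "tz": 0.3125, "turn": 0}
    - {"grip": 1, "tx": 0.19, "ty": -0.14, "tz": 0.3125, "turn": 0}
    - {"grip": 1, "tx": 0.25, "ty": -0.19, "tz": 0.3125, "turn": 0}
    - {"grip": 1, "tx": 0.28, "ty": -0.21, "tz": 0.3125, "turn": 0}
    - {"grip": 1, "tx": 0.297, "ty": -0.2225, "tz": 0.3125, "turn": 0}
    - {"grip": 1, "tx": 0.297, "ty": -0.2225, "tz": 0.3125, "turn": 0}
    - {"grip": 1, "tx": 0.297, "ty": -0.2225, "tz": 0.3125, "turn": 0}
  newtons: 15

```text
clock: 4.8
position: [0.6227, -0.0227, 0.1502]
ee_rot: [-3.136, -0.083, -0.0]
force: [0.8, 0.1, -1.9]
width: 0.435
```

```bash
cat > look.py <<'E'
from h import *
import sys
n=sys.argv[1];p=observe()["position"];print(p.round(4),observe()["force"].round(1))
s=get_image("scene")[:,:,::-1];t=get_image("top")[:,:,::-1]
cv2.imwrite(f"pics/s{n}.png",s);cv2.imwrite(f"pics/t{n}.png",t)
c=np.hstack([cv2.resize(s[150:300,240:380],(560,600),interpolation=2)])
cv2.imwrite(f"pics/c{n}.png",c)
E
python3 look.py 1
```

```text
[ 0.6227 -0.0227  0.1502] [ 0.8  0.1 -1.9]
```

View pics/c1.png

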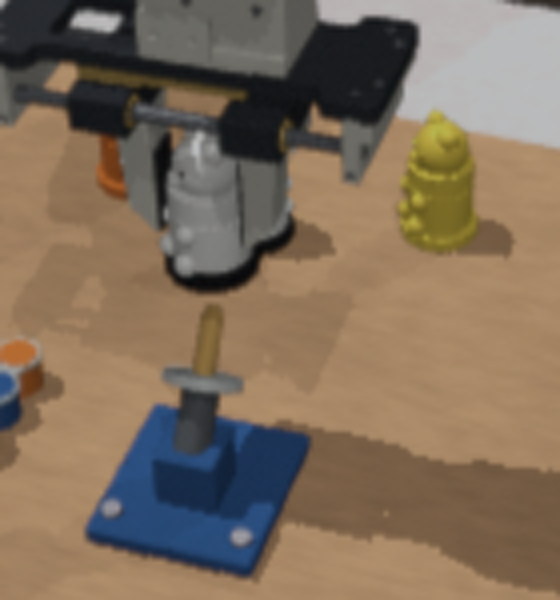

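```bash
python3 - <<'E'
from h import *
s=cv2.imread("pics/s1.png")
h=cv2.cvtColor(s,cv2.COLOR_BGR2HSV)
m=cv2.inRange(h,(0,0,0),(180,255,55));
for y in range(205,228): 
    x=np.where(m[y,272:312])[0]+272
    if len(x): print(y,x.min(),x.max(),len(x))
p=observe()["position"];O=p-[0.0004,0,.0255]
print("pred foot centre",proj("scene",O),"edges",[proj("scene",O+[.024*np.cos(a),.024*np.sin(a),0]).round(1) for a in np.radians([-70,20,110])])
T=np.array([.6240,-.0233,.1015]);print("tip pred",proj("scene",T))
b=cv2.inRange(h,(12,90,60),(28,255,255))
for y in range(222,246):
    x=np.where(b[y,284:302])[0]+284
    if len(x): print(y,x.min(),x.max(), s[y,(x.min()+x.max())//2])
E
```

```text
205 280 280 1
206 280 280 1
207 311 311 1
208 310 311 2
209 308 311 4
210 305 311 7
211 304 310 7
212 303 308 6
213 303 305 3
214 282 304 4
215 282 304 5
216 282 303 5
217 282 303 7
218 283 302 11
219 283 301 19
220 284 300 17
221 286 299 14
222 289 295 7
pred foot centre [292.82439366 216.80058791] edges [array([280.7, 216.9]), array([292.2, 224.5]), array([305. , 216.7])]
tip pred [292.70635688 226.41288421]
222 284 301 [22 28 36]
223 284 301 [55 75 97]
224 284 301 [ 89 119 150]
225 284 301 [ 84 114 145]
226 284 301 [ 56  89 114]
227 284 301 [ 47  83 107]
228 284 301 [ 48  85 109]
229 284 301 [ 51  91 116]
230 284 301 [ 59 103 130]
231 284 301 [ 60 106 133]
232 284 301 [ 60 107 134]
233 284 301 [ 61 108 135]
234 284 301 [ 61 108 135]
235 284 301 [ 60 108 135]
236 284 301 [ 60 106 134]
237 284 301 [ 59 106 132]
238 284 301 [ 59 105 131]
239 284 301 [ 58 102 128]
240 285 301 [ 52  91 116]
241 288 301 [ 76 103 129]
242 288 301 [ 87 108 129]
243 290 301 [ 94 102 110]
244 301 301 [ 94 124 154]
245 301 301 [102 132 162]
```

```bash
cat >> h.py <<'E'
F=np.array([.6446,-.0223,.072]);U=np.array([-.999,-.045,0]);Z=np.array([0,0,1.])
def ax(th): return np.sin(np.radians(th))*U+np.cos(np.radians(th))*Z
n=ax(35)
def tcp(s,th,h=.0443,up=0): # s: origin height along the pin above flange
    return F+s*n+h*ax(th)+(up-.0188)*Z
def rows(pts):
    p=observe()["position"]
    for q in pts: print(((np.array(q)-p)/.4).round(4))
E
python3 - <<'E'
from h import *
rows([tcp(.0305,0,up=.012),tcp(.0305,0)])
print("tilt");rows([tcp(s,t) for s,t in((.0300,7),(.0295,14),(.0285,21),(.0275,28),(.026,35))])
E
```

```text
[ 0.0108 -0.0016 -0.0401]
[ 0.0108 -0.0016 -0.0701]
tilt
[-0.0019 -0.0022 -0.0719]
[-0.0145 -0.0027 -0.0754]
[-0.0259 -0.0032 -0.0815]
[-0.0368 -0.0037 -0.0892]
[-0.0462 -0.0041 -0.0993]
```

Call:
drive_tool:
  increments:
    - {"grip": 1, "tx": 0.0108, "ty": -0.0016, "tz": -0.03, "turn": 0}
    - {"grip": 1, "tx": 0.0108, "ty": -0.0016, "tz": -0.04, "turn": 0}
    - {"grip": 1, "tx": 0.0108, "ty": -0.0016, "tz": -0.05, "turn": 0}
    - {"grip": 1, "tx": 0.0108, "ty": -0.0016, "tz": -0.06, "turn": 0}
    - {"grip": 1, "tx": 0.0108, "ty": -0.0016, "tz": -0.065, "turn": 0}
    - {"grip": 1, "tx": 0.0108, "ty": -0.0016, "tz": -0.07, "turn": 0}
    - {"grip": 1, "tx": 0.0108, "ty": -0.0016, "tz": -0.07, "turn": 0}
  newtons: 15

```text
clock: 5.6
position: [0.627, -0.0231, 0.1223]
ee_rot: [-3.136, -0.084, -0.001]
force: [-0.9, 0.5, -0.7]
width: 0.43
```

```bash
python3 look.py 2; python3 - <<'E'
from h import *
for s,t in((.0300,7),(.0295,14),(.0285,21),(.0275,28),(.026,35)): rows([tcp(s,t)])
E
```

```text
[ 0.627  -0.0231  0.1223] [-0.9  0.5 -0.7]
[-0.0129 -0.0005 -0.0023]
[-0.0255 -0.0011 -0.0058]
[-0.0369 -0.0016 -0.0119]
[-0.0478 -0.0021 -0.0196]
[-0.0571 -0.0025 -0.0297]
```

Call:
drive_tool:
  increments:
    - {"grip": 1, "tx": -0.0065, "ty": -0.0003, "tz": -0.001, "turn": 0}
    - {"grip": 1, "tx": -0.0129, "ty": -0.0005, "tz": -0.0023, "turn": 0}
    - {"grip": 1, "tx": -0.0195, "ty": -0.0008, "tz": -0.004, "turn": 0}
    - {"grip": 1, "tx": -0.0255, "ty": -0.0011, "tz": -0.0058, "turn": 0}
    - {"grip": 1, "tx": -0.0315, "ty": -0.0014, "tz": -0.0088, "turn": 0}
    - {"grip": 1, "tx": -0.0369, "ty": -0.0016, "tz": -0.0119, "turn": 0}
    - {"grip": 1, "tx": -0.0369, "ty": -0.0016, "tz": -0.0119, "turn": 0}
  newtons: 12

```text
clock: 6.4
position: [0.6119, -0.0237, 0.1178]
ee_rot: [-3.136, -0.084, -0.0]
force: [1.8, 1.2, 0.5]
width: 0.433
```

```bash
python3 look.py 3; python3 - <<'E'
from h import *
for s,t in((.0275,28),(.026,35),(.023,35),(.020,35)): rows([tcp(s,t)])
E
```

```text
[ 0.6119 -0.0237  0.1178] [1.8 1.2 0.5]
[-0.01   -0.0007 -0.0075]
[-0.0194 -0.0011 -0.0177]
[-0.0151 -0.0009 -0.0238]
[-0.0108 -0.0007 -0.03  ]
```

View pics/c3.png

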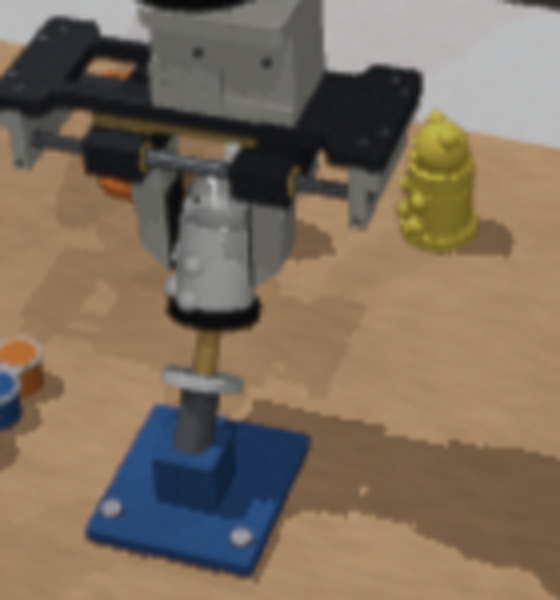

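Call:
drive_tool:
  increments:
    - {"grip": 1, "tx": -0.005, "ty": -0.0004, "tz": -0.0035, "turn": 0}
    - {"grip": 1, "tx": -0.01, "ty": -0.0007, "tz": -0.0075, "turn": 0}
    - {"grip": 1, "tx": -0.015, "ty": -0.0009, "tz": -0.0125, "turn": 0}
    - {"grip": 1, "tx": -0.0194, "ty": -0.0011, "tz": -0.0177, "turn": 0}
    - {"grip": 1, "tx": -0.0172, "ty": -0.001, "tz": -0.0208, "turn": 0}
    - {"grip": 1, "tx": -0.0151, "ty": -0.0009, "tz": -0.0238, "turn": 0}
    - {"grip": 1, "tx": -0.0151, "ty": -0.0009, "tz": -0.0238, "turn": 0}
  newtons: 12

```text
clock: 7.2
position: [0.6058, -0.0242, 0.1079]
ee_rot: [-3.136, -0.084, 0.001]
force: [1.0, 0.0, -0.2]
width: 0.433
```

```bash
python3 - <<'E'
from h import *
o=observe();print(o["force"],o["position"])
for s in(.0215,.020,.0185,.017,.015): rows([tcp(s,35)])
E
```

```text
[ 0.98625775  0.00620679 -0.15330921] [ 0.60575947 -0.02416093  0.1078559 ]
[ 0.0028  0.0004 -0.0019]
[ 0.005   0.0005 -0.005 ]
[ 0.0071  0.0006 -0.008 ]
[ 0.0093  0.0007 -0.0111]
[ 0.0122  0.0008 -0.0152]
```

Call:
drive_tool:
  increments:
    - {"grip": 1, "tx": 0.0028, "ty": 0.0004, "tz": -0.0019, "turn": 0}
    - {"grip": 1, "tx": 0.005, "ty": 0.0005, "tz": -0.005, "turn": 0}
    - {"grip": 1, "tx": 0.0071, "ty": 0.0006, "tz": -0.008, "turn": 0}
    - {"grip": 1, "tx": 0.0071, "ty": 0.0006, "tz": -0.008, "turn": 0}
    - {"grip": 1, "tx": 0.0071, "ty": 0.0006, "tz": -0.008, "turn": 0}
  newtons: 12

```text
clock: 7.7
position: [0.6078, -0.0241, 0.1049]
ee_rot: [-3.137, -0.084, 0.004]
force: [-5.6, -0.3, 6.1]
width: 0.432
```

```bash
python3 - <<'E'
from h import *
o=observe();print(o["force"],o["position"], ((o["position"]-tcp(0,35))@n))
for s in(.016,.014): rows([tcp(s,35)])
E
```

```text
[-5.61990121 -0.2852208   6.07094276] [ 0.60779932 -0.02405301  0.10492741] 0.019204372303603397
[ 0.0056  0.0005 -0.0058]
[ 0.0085  0.0006 -0.0099]
```

Call:
drive_tool:
  increments:
    - {"grip": 1, "tx": 0.0025, "ty": 0.0002, "tz": -0.0028, "turn": 0}
    - {"grip": 1, "tx": 0.005, "ty": 0.0004, "tz": -0.0055, "turn": 0}
    - {"grip": 1, "tx": 0.005, "ty": 0.0004, "tz": -0.0055, "turn": 0}
    - {"grip": 1, "tx": 0.005, "ty": 0.0004, "tz": -0.0055, "turn": 0}
  newtons: 12

```text
clock: 8.1
position: [0.608, -0.0241, 0.1032]
ee_rot: [-3.137, -0.083, 0.009]
force: [-10.1, -0.9, 11.8]
width: 0.431
```

```bash
python3 look.py 4;python3 - <<'E'
from h import *
o=observe();print(o["force"],o["position"], ((o["position"]-tcp(0,35))@n))
E
```

```text
[ 0.608  -0.0241  0.1032] [-10.1  -0.9  11.8]
[-9.81498543  0.06892936 10.9609778 ] [ 0.60801689 -0.02405979  0.10323269] 0.01769165116399534
```

View pics/c4.png

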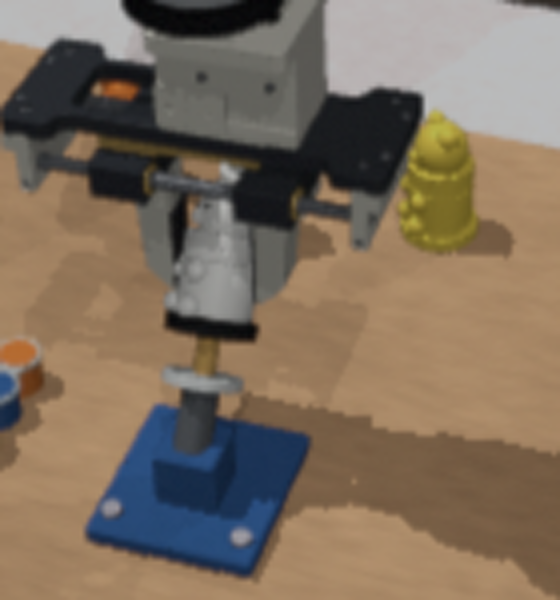

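```bash
python3 - <<'E'
from h import *
p=observe()["position"]
for s,t in((.023,35),(.026,35),(.0265,30),(.0275,24),(.0285,17),(.0295,10),(.0303,4),(.0308,-3),(.0312,-8)): print(s,t,((tcp(s,t,h=.0425)-p)/.4).round(4))
E
```

```text
0.023 35 [-0.0024  0.0002  0.0091]
0.026 35 [-0.0067 -0.      0.0152]
0.0265 30 [0.0004 0.0003 0.0212]
0.0275 24 [0.0089 0.0007 0.0283]
0.0285 17 [0.0196 0.0012 0.0349]
0.0295 10 [0.0308 0.0017 0.04  ]
0.0303 4 [0.0406 0.0021 0.043 ]
0.0308 -3 [0.0529 0.0027 0.0441]
0.0312 -8 [0.0615 0.0031 0.044 ]
```

Call:
drive_tool:
  increments:
    - {"grip": 1, "tx": -0.0024, "ty": 0.0002, "tz": 0.0091, "turn": 0}
    - {"grip": 1, "tx": -0.0067, "ty": 0, "tz": 0.0152, "turn": 0}
    - {"grip": 1, "tx": 0.0004, "ty": 0.0003, "tz": 0.0212, "turn": 0}
    - {"grip": 1, "tx": 0.0089, "ty": 0.0007, "tz": 0.0283, "turn": 0}
    - {"grip": 1, "tx": 0.0196, "ty": 0.0012, "tz": 0.0349, "turn": 0}
    - {"grip": 1, "tx": 0.0308, "ty": 0.0017, "tz": 0.04, "turn": 0}
    - {"grip": 1, "tx": 0.0406, "ty": 0.0021, "tz": 0.043, "turn": 0}
    - {"grip": 1, "tx": 0.0529, "ty": 0.0027, "tz": 0.0441, "turn": 0}
    - {"grip": 1, "tx": 0.0615, "ty": 0.0031, "tz": 0.044, "turn": 0}
    - {"grip": 1, "tx": 0.0615, "ty": 0.0031, "tz": 0.044, "turn": 0}
  newtons: 12

```text
clock: 9.2
position: [0.6331, -0.0227, 0.1207]
ee_rot: [-3.137, -0.083, 0.008]
force: [-1.3, -0.5, -1.5]
width: 0.431
```

```bash
python3 look.py 5
```

```text
[ 0.6331 -0.0227  0.1207] [-1.3 -0.5 -1.5]
```

View pics/c5.png

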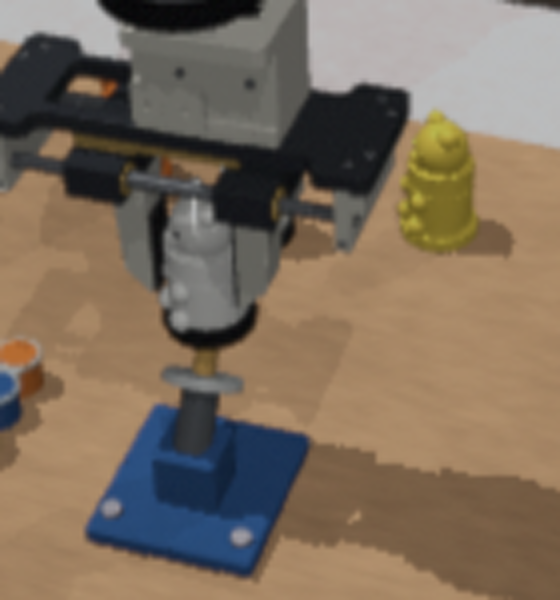

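Call:
drive_tool:
  increments:
    - {"grip": 1, "tx": 0, "ty": 0, "tz": 0.05, "turn": 0}
    - {"grip": 1, "tx": 0, "ty": 0, "tz": 0.12, "turn": 0}
    - {"grip": 1, "tx": -0.02, "ty": -0.07, "tz": 0.15, "turn": 0}
    - {"grip": 1, "tx": -0.05, "ty": -0.17, "tz": 0.15, "turn": 0}
    - {"grip": 1, "tx": -0.09, "ty": -0.28, "tz": 0.15, "turn": 0}
    - {"grip": 1, "tx": -0.12, "ty": -0.39, "tz": 0.15, "turn": 0}
    - {"grip": 1, "tx": -0.15, "ty": -0.5, "tz": 0.15, "turn": 0}
    - {"grip": 1, "tx": -0.18, "ty": -0.61, "tz": 0.15, "turn": 0}
    - {"grip": 1, "tx": -0.205, "ty": -0.69, "tz": 0.15, "turn": 0}
    - {"grip": 1, "tx": -0.218, "ty": -0.7265, "tz": 0.15, "turn": 0}
    - {"grip": 1, "tx": -0.218, "ty": -0.7265, "tz": 0.08, "turn": 0}
    - {"grip": 1, "tx": -0.218, "ty": -0.7265, "tz": -0.02, "turn": 0}
    - {"grip": 1, "tx": -0.218, "ty": -0.7265, "tz": -0.11, "turn": 0}
    - {"grip": 1, "tx": -0.218, "ty": -0.7265, "tz": -0.16, "turn": 0}
    - {"grip": 1, "tx": -0.218, "ty": -0.7265, "tz": -0.18, "turn": 0}
    - {"grip": 1, "tx": -0.218, "ty": -0.7265, "tz": -0.195, "turn": 0}
    - {"grip": 1, "tx": -0.218, "ty": -0.7265, "tz": -0.205, "turn": 0}
    - {"grip": 1, "tx": -0.218, "ty": -0.7265, "tz": -0.215, "turn": 0}
    - {"grip": 1, "tx": -0.218, "ty": -0.7265, "tz": -0.215, "turn": 0}
  newtons: 12

```text
clock: 11.2
position: [0.546, -0.3135, 0.0352]
ee_rot: [-3.137, -0.083, 0.007]
force: [-0.4, -0.5, -1.9]
width: 0.425
```

```bash
python3 - <<'E'
from h import *
o=observe();print(o["force"],o["ft_torque"],o["position"])
s=get_image("scene")[:,:,::-1];cv2.imwrite("pics/r1.png",cv2.resize(s[150:250,140:270],None,fx=5,fy=5,interpolation=2))
E
```

```text
[-0.3715428  -0.51426616 -1.85831716] [-0.00124844  0.00985033 -0.02136142] [ 0.54602538 -0.31346024  0.03522521]
```

View pics/r1.png

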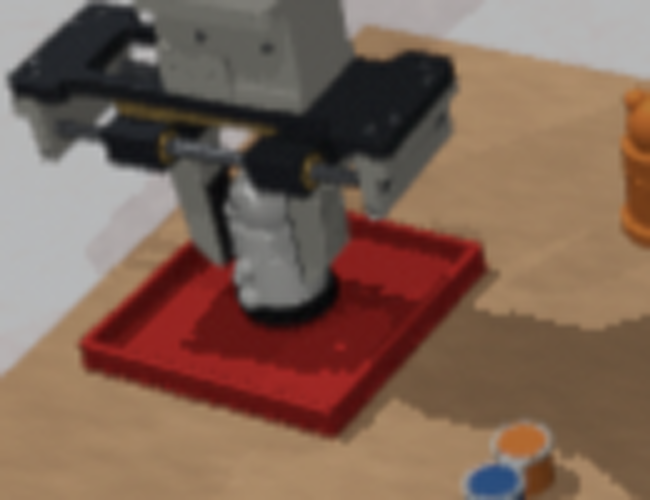

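Call:
drive_tool:
  increments:
    - {"grip": 1, "tx": 0, "ty": 0, "tz": -0.004, "turn": 0}
    - {"grip": 1, "tx": 0, "ty": 0, "tz": -0.008, "turn": 0}
    - {"grip": 1, "tx": 0, "ty": 0, "tz": -0.012, "turn": 0}
    - {"grip": 1, "tx": 0, "ty": 0, "tz": -0.012, "turn": 0}
  newtons: 12

```text
clock: 11.65
position: [0.5462, -0.3135, 0.0308]
ee_rot: [-3.137, -0.084, 0.006]
force: [-0.5, 0.7, 0.5]
width: 0.431
```

Call:
drive_tool:
  increments:
    - {"grip": 1, "tx": 0, "ty": 0, "tz": -0.004, "turn": 0}
    - {"grip": 1, "tx": 0, "ty": 0, "tz": -0.008, "turn": 0}
    - {"grip": 1, "tx": 0, "ty": 0, "tz": -0.008, "turn": 0}
  newtons: 12

```text
clock: 11.95
position: [0.547, -0.3134, 0.0291]
ee_rot: [-3.138, -0.084, 0.004]
force: [-4.0, 3.3, 12.9]
width: 0.429
```

Call:
drive_tool:
  increments:
    - {"grip": 0, "tx": 0, "ty": 0, "tz": 0.002, "turn": 0}
    - {"grip": -0.5, "tx": 0, "ty": 0, "tz": 0.002, "turn": 0}
    - {"grip": -1, "tx": 0, "ty": 0, "tz": 0.002, "turn": 0}
    - {"grip": -1, "tx": 0, "ty": 0, "tz": 0.002, "turn": 0}
    - {"grip": -1, "tx": 0, "ty": 0, "tz": 0.002, "turn": 0}
    - {"grip": -1, "tx": 0, "ty": 0, "tz": 0.002, "turn": 0}
    - {"grip": -1, "tx": 0, "ty": 0, "tz": 0.06, "turn": 0}
    - {"grip": -1, "tx": 0, "ty": 0, "tz": 0.15, "turn": 0}
    - {"grip": -1, "tx": 0, "ty": 0, "tz": 0.25, "turn": 0}
    - {"grip": -1, "tx": 0, "ty": 0, "tz": 0.35, "turn": 0}
    - {"grip": -1, "tx": 0, "ty": 0, "tz": 0.4, "turn": 0}
    - {"grip": -1, "tx": 0, "ty": 0, "tz": 0.4, "turn": 0}
  newtons: 12

```text
clock: 13.15
position: [0.5488, -0.3142, 0.1928]
ee_rot: [3.14, 0.084, 0.005]
force: [-0.2, -0.2, 0.5]
width: 0.999
```

```bash
python3 - <<'E'
from h import *
o=observe();print(o["force"],o["position"],o["width"])
s=get_image("scene")[:,:,::-1];cv2.imwrite("pics/s6.png",s)
a=np.ascontiguousarray(s[170:250,150:250])
m=cv2.inRange(cv2.cvtColor(a,cv2.COLOR_BGR2HSV),(0,0,110),(180,60,255))
k,_,st,ce=cv2.connectedComponentsWithStats(m)
for i in range(1,k):
    if st[i][4]>40: print("white",ce[i]+[150,170],st[i]+[150,170,0,0,0])
for p in((.546,-.3135),): print([proj("scene",[*p,z]).round(1) for z in(.005,.085)])
m=cv2.inRange(cv2.cvtColor(a,cv2.COLOR_BGR2HSV),(0,0,0),(180,255,50))
k,_,st,ce=cv2.connectedComponentsWithStats(m)
for i in range(1,k):
    if st[i][4]>20: print("dark",ce[i]+[150,170],st[i]+[150,170,0,0,0])
E
```

```text
[-0.16088207 -0.23817758  0.5055539 ] [ 0.54884781 -0.31421829  0.19283361] 0.9991040616726218
white [165.46708747 184.93778179] [ 150  170   48   46 1109]
white [193.09399478 197.47258486] [185 181  18  32 383]
[array([197.1, 212.4]), array([190.9, 185. ])]
dark [199.65714286 212.72857143] [190 206  18  11  70]
```

Call:
drive_tool:
  increments:
    - {"grip": -0.5, "tx": -0.05, "ty": 0.11, "tz": 0, "turn": 0}
    - {"grip": -0.5, "tx": -0.1, "ty": 0.22, "tz": 0, "turn": 0}
    - {"grip": -0.5, "tx": -0.15, "ty": 0.33, "tz": 0, "turn": 0}
    - {"grip": -0.5, "tx": -0.2, "ty": 0.44, "tz": 0, "turn": 0}
    - {"grip": -0.5, "tx": -0.25, "ty": 0.54, "tz": 0, "turn": 0}
    - {"grip": -0.5, "tx": -0.272, "ty": 0.5915, "tz": 0, "turn": 0}
    - {"grip": -0.5, "tx": -0.272, "ty": 0.5915, "tz": 0, "turn": 0}
    - {"grip": -0.5, "tx": -0.272, "ty": 0.5915, "tz": 0, "turn": 0}
    - {"grip": -0.5, "tx": -0.272, "ty": 0.5915, "tz": -0.1, "turn": 0}
    - {"grip": -0.5, "tx": -0.272, "ty": 0.5915, "tz": -0.2, "turn": 0}
    - {"grip": -0.5, "tx": -0.272, "ty": 0.5915, "tz": -0.3, "turn": 0}
    - {"grip": -0.5, "tx": -0.272, "ty": 0.5915, "tz": -0.37, "turn": 0}
    - {"grip": -0.5, "tx": -0.272, "ty": 0.5915, "tz": -0.405, "turn": 0}
    - {"grip": -0.5, "tx": -0.272, "ty": 0.5915, "tz": -0.418, "turn": 0}
    - {"grip": -0.5, "tx": -0.272, "ty": 0.5915, "tz": -0.418, "turn": 0}
  newtons: 12

```text
clock: 14.7
position: [0.4387, -0.078, 0.0225]
ee_rot: [-3.139, -0.082, 0.002]
force: [0.4, 0.4, 0.8]
width: 0.749
```

Call:
drive_tool:
  increments:
    - {"grip": 1, "tx": 0, "ty": 0, "tz": 0, "turn": 0}
    - {"grip": 1, "tx": 0, "ty": 0, "tz": 0, "turn": 0}
    - {"grip": 1, "tx": 0, "ty": 0, "tz": 0, "turn": 0}
    - {"grip": 1, "tx": 0, "ty": 0, "tz": 0, "turn": 0}
    - {"grip": 1, "tx": 0, "ty": 0, "tz": 0, "turn": 0}
    - {"grip": 1, "tx": 0, "ty": 0, "tz": 0, "turn": 0}
    - {"grip": 1, "tx": 0, "ty": 0, "tz": 0, "turn": 0}
    - {"grip": 1, "tx": 0, "ty": 0, "tz": 0, "turn": 0}
  newtons: 15

```text
clock: 15.5
position: [0.4391, -0.078, 0.0229]
ee_rot: [-3.139, -0.082, 0.001]
force: [-0.8, 0.3, 7.0]
width: 0.435
```

```bash
python3 - <<'E'
from h import *
rows([tcp(.0305,0,h=.0417,up=.03),tcp(.0305,0,h=.0417,up=.006)])
E
```

```text
[0.4702 0.1372 0.3175]
[0.4702 0.1372 0.2575]
```

Call:
drive_tool:
  increments:
    - {"grip": 1, "tx": 0, "ty": 0, "tz": 0.06, "turn": 0}
    - {"grip": 1, "tx": 0, "ty": 0, "tz": 0.15, "turn": 0}
    - {"grip": 1, "tx": 0, "ty": 0, "tz": 0.25, "turn": 0}
    - {"grip": 1, "tx": 0.02, "ty": 0.01, "tz": 0.3175, "turn": 0}
    - {"grip": 1, "tx": 0.1, "ty": 0.03, "tz": 0.3175, "turn": 0}
    - {"grip": 1, "tx": 0.2, "ty": 0.06, "tz": 0.3175, "turn": 0}
    - {"grip": 1, "tx": 0.3, "ty": 0.09, "tz": 0.3175, "turn": 0}
    - {"grip": 1, "tx": 0.39, "ty": 0.11, "tz": 0.3175, "turn": 0}
    - {"grip": 1, "tx": 0.45, "ty": 0.13, "tz": 0.3175, "turn": 0}
    - {"grip": 1, "tx": 0.4702, "ty": 0.1372, "tz": 0.3175, "turn": 0}
    - {"grip": 1, "tx": 0.4702, "ty": 0.1372, "tz": 0.3175, "turn": 0}
    - {"grip": 1, "tx": 0.4702, "ty": 0.1372, "tz": 0.3, "turn": 0}
    - {"grip": 1, "tx": 0.4702, "ty": 0.1372, "tz": 0.2875, "turn": 0}
    - {"grip": 1, "tx": 0.4702, "ty": 0.1372, "tz": 0.2875, "turn": 0}
  newtons: 15

```text
clock: 16.9
position: [0.6255, -0.0238, 0.1369]
ee_rot: [-3.14, -0.081, 0.004]
force: [-0.8, 0.1, -1.0]
width: 0.433
```

```bash
python3 look.py 7; python3 - <<'E'
from h import *
s=cv2.imread("pics/s7.png");m=cv2.inRange(cv2.cvtColor(s,cv2.COLOR_BGR2HSV),(0,0,0),(180,255,55))
for y in range(210,232): 
    x=np.where(m[y,272:312])[0]+272
    if len(x): print(y,x.min(),x.max(),len(x))
O=observe()["position"]-[0,0,.0229]
print(O,proj("scene",O),[proj("scene",O+[.024*np.cos(a),.024*np.sin(a),0]).round(1) for a in np.radians([-70,20,110])])
O[0]+=.003;print(proj("scene",O))
rows([tcp(.0305,0,h=.0417)])
E
```

```text
[ 0.6255 -0.0238  0.1369] [-0.8  0.1 -1. ]
210 279 280 2
211 279 280 2
212 279 280 2
218 281 303 3
219 281 303 4
220 281 303 4
221 281 302 5
222 281 302 7
223 281 302 11
224 282 301 20
225 283 300 18
226 284 299 16
227 285 297 13
228 289 294 6
[ 0.62645918 -0.0235032   0.11492449] [291.7878071  221.89958272] [array([279.7, 222. ]), array([291.1, 229.7]), array([303.9, 221.8])]
[291.1927096  222.79939476]
[ 0.0017  0.001  -0.0449]
```

View pics/c7.png

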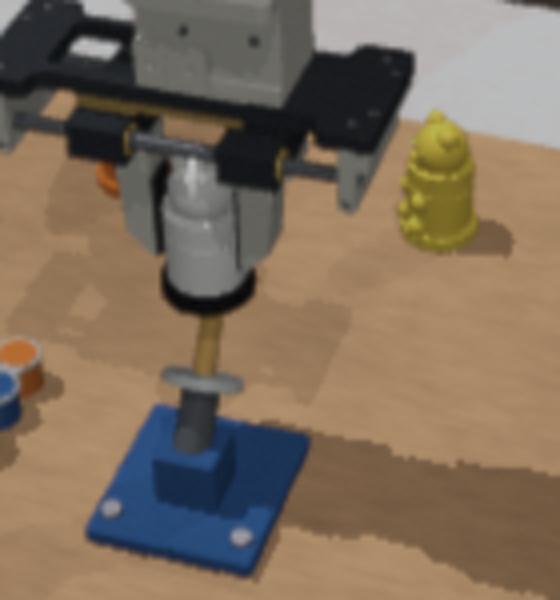

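Call:
drive_tool:
  increments:
    - {"grip": 1, "tx": 0.0015, "ty": 0.001, "tz": -0.015, "turn": 0}
    - {"grip": 1, "tx": 0.0015, "ty": 0.001, "tz": -0.025, "turn": 0}
    - {"grip": 1, "tx": 0.0015, "ty": 0.001, "tz": -0.032, "turn": 0}
    - {"grip": 1, "tx": 0.0015, "ty": 0.001, "tz": -0.039, "turn": 0}
    - {"grip": 1, "tx": 0.0015, "ty": 0.001, "tz": -0.0449, "turn": 0}
    - {"grip": 1, "tx": 0.0015, "ty": 0.001, "tz": -0.0449, "turn": 0}
  newtons: 15

```text
clock: 17.6
position: [0.6268, -0.0231, 0.1195]
ee_rot: [-3.14, -0.081, 0.003]
force: [-0.0, -0.4, -0.5]
width: 0.427
```

```bash
python3 - <<'E'
from h import *
print(observe()["force"])
rows([tcp(s,t,h=.0417) for s,t in((.0302,3),(.0300,7),(.0297,10),(.0295,14),(.029,18),(.0285,21),(.028,25),(.0275,28),(.0267,32),(.026,35),(.0245,35),(.023,35))])
E
```

```text
[-0.03951529 -0.41900192 -0.45884003]
[-0.0043 -0.0001  0.0003]
[-0.0112 -0.0004 -0.0007]
[-0.0162 -0.0007 -0.0022]
[-0.023  -0.001  -0.0041]
[-0.0293 -0.0012 -0.0071]
[-0.0337 -0.0014 -0.01  ]
[-0.0397 -0.0017 -0.0138]
[-0.0439 -0.0019 -0.0173]
[-0.049  -0.0021 -0.0226]
[-0.0526 -0.0023 -0.027 ]
[-0.0504 -0.0022 -0.0301]
[-0.0483 -0.0021 -0.0332]
```

Call:
drive_tool:
  increments:
    - {"grip": 1, "tx": -0.0043, "ty": -0.0001, "tz": 0.0003, "turn": 0}
    - {"grip": 1, "tx": -0.0112, "ty": -0.0004, "tz": -0.0007, "turn": 0}
    - {"grip": 1, "tx": -0.0162, "ty": -0.0007, "tz": -0.0022, "turn": 0}
    - {"grip": 1, "tx": -0.023, "ty": -0.001, "tz": -0.0041, "turn": 0}
    - {"grip": 1, "tx": -0.0293, "ty": -0.0012, "tz": -0.0071, "turn": 0}
    - {"grip": 1, "tx": -0.0337, "ty": -0.0014, "tz": -0.01, "turn": 0}
    - {"grip": 1, "tx": -0.0397, "ty": -0.0017, "tz": -0.0138, "turn": 0}
    - {"grip": 1, "tx": -0.0439, "ty": -0.0019, "tz": -0.0173, "turn": 0}
    - {"grip": 1, "tx": -0.049, "ty": -0.0021, "tz": -0.0226, "turn": 0}
    - {"grip": 1, "tx": -0.0526, "ty": -0.0023, "tz": -0.027, "turn": 0}
    - {"grip": 1, "tx": -0.0504, "ty": -0.0022, "tz": -0.0301, "turn": 0}
    - {"grip": 1, "tx": -0.0483, "ty": -0.0021, "tz": -0.0332, "turn": 0}
    - {"grip": 1, "tx": -0.0483, "ty": -0.0021, "tz": -0.0332, "turn": 0}
  newtons: 12

```text
clock: 18.9
position: [0.6075, -0.024, 0.1058]
ee_rot: [-3.14, -0.081, 0.004]
force: [0.9, 0.7, -0.9]
width: 0.429
```

```bash
python3 - <<'E'
from h import *
o=observe();print(o["force"],(o["position"]-tcp(0,35,h=.0417))@n)
rows([tcp(s,35,h=.0417) for s in(.021,.019,.017,.015,.013)])
E
```

```text
[ 0.8584659   0.73260198 -0.93124852] 0.022695841572331146
[ 0.0029  0.0001 -0.0032]
[ 0.0057  0.0002 -0.0073]
[ 0.0086  0.0004 -0.0114]
[ 0.0115  0.0005 -0.0155]
[ 0.0143  0.0006 -0.0196]
```

Call:
drive_tool:
  increments:
    - {"grip": 1, "tx": 0.0029, "ty": 0.0001, "tz": -0.0032, "turn": 0}
    - {"grip": 1, "tx": 0.0057, "ty": 0.0002, "tz": -0.0073, "turn": 0}
    - {"grip": 1, "tx": 0.0086, "ty": 0.0004, "tz": -0.0114, "turn": 0}
    - {"grip": 1, "tx": 0.0115, "ty": 0.0005, "tz": -0.0155, "turn": 0}
    - {"grip": 1, "tx": 0.0115, "ty": 0.0005, "tz": -0.0155, "turn": 0}
  newtons: 12

```text
clock: 19.4
position: [0.6122, -0.0237, 0.0993]
ee_rot: [-3.139, -0.081, 0.004]
force: [1.0, -0.5, -0.5]
width: 0.43
```

```bash
python3 - <<'E'
from h import *
o=observe();print(o["force"],(o["position"]-tcp(0,35,h=.0417))@n)
rows([tcp(s,35,h=.0417) for s in(.012,.010,.008,.006,.004,.002,0,-.001)])
E
```

```text
[ 0.96127424 -0.52984863 -0.52859104] 0.014652518020953326
[ 0.004   0.0001 -0.0053]
[ 0.0069  0.0003 -0.0094]
[ 0.0098  0.0004 -0.0135]
[ 0.0126  0.0005 -0.0176]
[ 0.0155  0.0007 -0.0217]
[ 0.0184  0.0008 -0.0258]
[ 0.0212  0.0009 -0.0298]
[ 0.0227  0.001  -0.0319]
```

Passed the 20 mm point without resistance, so this one is the fitting bear. On to the flange.

Call:
drive_tool:
  increments:
    - {"grip": 1, "tx": 0.004, "ty": 0.0001, "tz": -0.0053, "turn": 0}
    - {"grip": 1, "tx": 0.0069, "ty": 0.0003, "tz": -0.0094, "turn": 0}
    - {"grip": 1, "tx": 0.0098, "ty": 0.0004, "tz": -0.0135, "turn": 0}
    - {"grip": 1, "tx": 0.0126, "ty": 0.0005, "tz": -0.0176, "turn": 0}
    - {"grip": 1, "tx": 0.0155, "ty": 0.0007, "tz": -0.0217, "turn": 0}
    - {"grip": 1, "tx": 0.0184, "ty": 0.0008, "tz": -0.0258, "turn": 0}
    - {"grip": 1, "tx": 0.0184, "ty": 0.0008, "tz": -0.0258, "turn": 0}
  newtons: 12

```text
clock: 20.1
position: [0.6172, -0.0235, 0.0884]
ee_rot: [-3.14, -0.081, 0.011]
force: [-7.7, -0.1, 5.7]
width: 0.437
```

```bash
python3 - <<'E'
from h import *
o=observe();print(o["force"],(o["position"]-tcp(0,35,h=.0417))@n)
rows([tcp(s,35,h=.0417) for s in(.001,0,-.001,-.002,-.003)])
E
```

```text
[-7.69423619 -0.14325582  5.73874655] 0.002850537825464603
[ 0.0073  0.0004 -0.0005]
[ 0.0087  0.0004 -0.0026]
[ 0.0102  0.0005 -0.0046]
[ 0.0116  0.0006 -0.0067]
[ 0.013   0.0006 -0.0087]
```

Call:
drive_tool:
  increments:
    - {"grip": 1, "tx": 0.004, "ty": 0.0003, "tz": -0.002, "turn": 0}
    - {"grip": 1, "tx": 0.008, "ty": 0.0004, "tz": -0.0035, "turn": 0}
    - {"grip": 1, "tx": 0.0087, "ty": 0.0004, "tz": -0.005, "turn": 0}
    - {"grip": 1, "tx": 0.0087, "ty": 0.0004, "tz": -0.005, "turn": 0}
    - {"grip": 1, "tx": 0.0087, "ty": 0.0004, "tz": -0.005, "turn": 0}
  newtons: 12

```text
clock: 20.6
position: [0.617, -0.0235, 0.0857]
ee_rot: [-3.14, -0.082, 0.023]
force: [-12.8, 0.8, 8.7]
width: 0.43
```

```bash
python3 look.py 8;python3 - <<'E'
from h import *
o=observe();print(o["force"],o["ft_torque"],(o["position"]-tcp(0,35,h=.0417))@n)
E
```

```text
[ 0.617  -0.0235  0.0857] [-12.8   0.8   8.7]
[-11.68804041  -0.04788197   8.6001608 ] [ 0.11274976  2.53543336 -0.01393236] 0.0008293412556889227
```

View pics/c8.png

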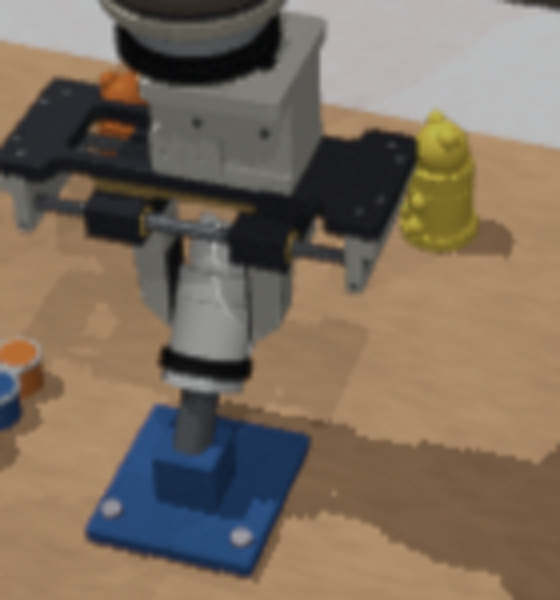

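Call:
drive_tool:
  increments:
    - {"grip": 1, "tx": 0.004, "ty": 0.0002, "tz": -0.003, "turn": 0}
    - {"grip": 1, "tx": 0.007, "ty": 0.0003, "tz": -0.006, "turn": 0}
    - {"grip": 1, "tx": 0.01, "ty": 0.0004, "tz": -0.009, "turn": 0}
    - {"grip": 1, "tx": 0.01, "ty": 0.0004, "tz": -0.009, "turn": 0}
    - {"grip": 1, "tx": 0.01, "ty": 0.0004, "tz": -0.009, "turn": 0}
  newtons: 20

```text
clock: 21.2
position: [0.6183, -0.0234, 0.0832]
ee_rot: [-3.14, -0.082, 0.03]
force: [-14.5, 0.7, 20.8]
width: 0.426
```

```bash
python3 - <<'E'
from h import *
o=observe();print(o["force"],(o["position"]-tcp(0,35,h=.0417))@n)
s=cv2.imread("pics/s8.png")
# profile along projected pin axis: foot / flange extents
for k in np.arange(-.012,.02,.001):
    u=proj("scene",F+k*n); v=s[int(round(u[1])),int(round(u[0]))]; print(round(k*1e3),u.round(1),v,end=" | ")
E
```

```text
[-14.45725583   0.67751817  20.83925319] -0.002045638428837782
-12 [289.  249.8] [58 55 53] | -11 [289.  249.3] [52 50 48] | -10 [289.1 248.8] [52 50 48] | -9 [289.2 248.4] [63 61 59] | -8 [289.3 247.9] [63 61 59] | -7 [289.3 247.4] [119 119 117] | -6 [289.4 246.9] [119 119 117] | -5 [289.5 246.4] [151 152 149] | -4 [289.6 245.9] [151 152 149] | -3 [289.7 245.4] [153 154 152] | -2 [289.7 245. ] [153 154 152] | -1 [289.8 244.5] [94 95 93] | 0 [289.9 244. ] [94 95 93] | 1 [290.  243.5] [33 31 31] | 2 [290.1 243. ] [33 31 31] | 3 [290.1 242.5] [33 31 31] | 4 [290.2 242. ] [19 18 17] | 5 [290.3 241.6] [19 18 17] | 6 [290.4 241.1] [16 16 15] | 7 [290.4 240.6] [16 16 15] | 8 [290.5 240.1] [38 39 38] | 9 [290.6 239.6] [38 39 38] | 10 [290.7 239.1] [103 105 104] | 11 [290.8 238.6] [103 105 104] | 12 [290.8 238.1] [139 141 141] | 13 [290.9 237.7] [139 141 141] | 14 [291.  237.2] [146 149 148] | 15 [291.1 236.7] [146 149 148] | 16 [291.2 236.2] [147 149 149] | 17 [291.2 235.7] [147 149 149] | 18 [291.3 235.2] [147 149 149] | 19 [291.4 234.7] [147 149 149] |
```

```bash
python3 - <<'E'
from h import *
rows([tcp(s,t,h=.0397) for s,t in((.002,35),(.006,35),(.010,35),(.014,35),(.018,35),(.022,35),(.026,35),(.0265,30),(.0275,24),(.0285,17),(.0295,10),(.0303,4),(.0308,-3),(.0312,-8))])
E
```

```text
[ 0.0061 -0.      0.0105]
[ 0.0004 -0.0003  0.0187]
[-0.0054 -0.0006  0.0269]
[-0.0111 -0.0008  0.0351]
[-0.0168 -0.0011  0.0433]
[-0.0225 -0.0013  0.0515]
[-0.0283 -0.0016  0.0597]
[-0.0217 -0.0013  0.0653]
[-0.0139 -0.0009  0.0721]
[-0.004  -0.0005  0.0784]
[ 0.0064 -0.      0.0833]
[0.0155 0.0004 0.0862]
[0.0269 0.0009 0.0873]
[0.0349 0.0013 0.0873]
```

Call:
drive_tool:
  increments:
    - {"grip": 1, "tx": 0.0035, "ty": 0, "tz": 0.0105, "turn": 0}
    - {"grip": 1, "tx": -0.001, "ty": -0.0003, "tz": 0.0187, "turn": 0}
    - {"grip": 1, "tx": -0.006, "ty": -0.0006, "tz": 0.0269, "turn": 0}
    - {"grip": 1, "tx": -0.0111, "ty": -0.0008, "tz": 0.0351, "turn": 0}
    - {"grip": 1, "tx": -0.0168, "ty": -0.0011, "tz": 0.0433, "turn": 0}
    - {"grip": 1, "tx": -0.0225, "ty": -0.0013, "tz": 0.0515, "turn": 0}
    - {"grip": 1, "tx": -0.0283, "ty": -0.0016, "tz": 0.0597, "turn": 0}
    - {"grip": 1, "tx": -0.0217, "ty": -0.0013, "tz": 0.0653, "turn": 0}
    - {"grip": 1, "tx": -0.0139, "ty": -0.0009, "tz": 0.0721, "turn": 0}
    - {"grip": 1, "tx": -0.004, "ty": -0.0005, "tz": 0.0784, "turn": 0}
    - {"grip": 1, "tx": 0.0064, "ty": 0, "tz": 0.0833, "turn": 0}
    - {"grip": 1, "tx": 0.0155, "ty": 0.0004, "tz": 0.0862, "turn": 0}
    - {"grip": 1, "tx": 0.0269, "ty": 0.0009, "tz": 0.0873, "turn": 0}
    - {"grip": 1, "tx": 0.0349, "ty": 0.0013, "tz": 0.0873, "turn": 0}
    - {"grip": 1, "tx": 0.0349, "ty": 0.0013, "tz": 0.0873, "turn": 0}
  newtons: 15

```text
clock: 22.7
position: [0.6326, -0.0227, 0.1179]
ee_rot: [-3.14, -0.082, 0.03]
force: [-2.0, 0.8, -1.7]
width: 0.428
```

Call:
drive_tool:
  increments:
    - {"grip": 1, "tx": 0, "ty": 0, "tz": 0.06, "turn": 0}
    - {"grip": 1, "tx": -0.02, "ty": 0, "tz": 0.14, "turn": 0}
    - {"grip": 1, "tx": -0.1, "ty": 0.05, "tz": 0.15, "turn": 0}
    - {"grip": 1, "tx": -0.18, "ty": 0.12, "tz": 0.15, "turn": 0}
    - {"grip": 1, "tx": -0.26, "ty": 0.2, "tz": 0.15, "turn": 0}
    - {"grip": 1, "tx": -0.33, "ty": 0.29, "tz": 0.15, "turn": 0}
    - {"grip": 1, "tx": -0.38, "ty": 0.39, "tz": 0.15, "turn": 0}
    - {"grip": 1, "tx": -0.3985, "ty": 0.5, "tz": 0.15, "turn": 0}
    - {"grip": 1, "tx": -0.3985, "ty": 0.61, "tz": 0.15, "turn": 0}
    - {"grip": 1, "tx": -0.3985, "ty": 0.71, "tz": 0.15, "turn": 0}
    - {"grip": 1, "tx": -0.3985, "ty": 0.7565, "tz": 0.15, "turn": 0}
    - {"grip": 1, "tx": -0.3985, "ty": 0.7565, "tz": 0.08, "turn": 0}
    - {"grip": 1, "tx": -0.3985, "ty": 0.7565, "tz": -0.02, "turn": 0}
    - {"grip": 1, "tx": -0.3985, "ty": 0.7565, "tz": -0.11, "turn": 0}
    - {"grip": 1, "tx": -0.3985, "ty": 0.7565, "tz": -0.16, "turn": 0}
    - {"grip": 1, "tx": -0.3985, "ty": 0.7565, "tz": -0.185, "turn": 0}
    - {"grip": 1, "tx": -0.3985, "ty": 0.7565, "tz": -0.2, "turn": 0}
    - {"grip": 1, "tx": -0.3985, "ty": 0.7565, "tz": -0.21, "turn": 0}
    - {"grip": 1, "tx": -0.3985, "ty": 0.7565, "tz": -0.21, "turn": 0}
  newtons: 15

```text
clock: 24.6
position: [0.4738, 0.2802, 0.0345]
ee_rot: [-3.14, -0.082, 0.028]
force: [-1.1, 0.1, -0.2]
width: 0.432
```

Call:
drive_tool:
  increments:
    - {"grip": 1, "tx": 0, "ty": 0, "tz": -0.004, "turn": 0}
    - {"grip": 1, "tx": 0, "ty": 0, "tz": -0.008, "turn": 0}
    - {"grip": 1, "tx": 0, "ty": 0, "tz": -0.012, "turn": 0}
    - {"grip": 1, "tx": 0, "ty": 0, "tz": -0.012, "turn": 0}
  newtons: 12

```text
clock: 25.0
position: [0.4737, 0.2801, 0.0297]
ee_rot: [-3.14, -0.081, 0.028]
force: [-0.3, 0.4, -1.3]
width: 0.433
```

Call:
drive_tool:
  increments:
    - {"grip": 1, "tx": 0, "ty": 0, "tz": -0.004, "turn": 0}
    - {"grip": 1, "tx": 0, "ty": 0, "tz": -0.008, "turn": 0}
    - {"grip": 1, "tx": 0, "ty": 0, "tz": -0.011, "turn": 0}
    - {"grip": 1, "tx": 0, "ty": 0, "tz": -0.011, "turn": 0}
  newtons: 12

```text
clock: 25.4
position: [0.4741, 0.2803, 0.0259]
ee_rot: [-3.139, -0.081, 0.027]
force: [-1.8, -0.0, 6.9]
width: 0.428
```

Call:
drive_tool:
  increments:
    - {"grip": 1, "tx": 0, "ty": 0, "tz": -0.004, "turn": 0}
    - {"grip": 1, "tx": 0, "ty": 0, "tz": -0.006, "turn": 0}
    - {"grip": 1, "tx": 0, "ty": 0, "tz": -0.006, "turn": 0}
  newtons: 12

```text
clock: 25.7
position: [0.4746, 0.2804, 0.0247]
ee_rot: [-3.139, -0.081, 0.025]
force: [-2.9, -3.5, 14.4]
width: 0.43
```

Call:
drive_tool:
  increments:
    - {"grip": 0, "tx": 0, "ty": 0, "tz": 0.001, "turn": 0}
    - {"grip": -0.5, "tx": 0, "ty": 0, "tz": 0.002, "turn": 0}
    - {"grip": -0.9, "tx": 0, "ty": 0, "tz": 0.002, "turn": 0}
    - {"grip": -0.9, "tx": 0, "ty": 0, "tz": 0.002, "turn": 0}
    - {"grip": -0.9, "tx": 0, "ty": 0, "tz": 0.002, "turn": 0}
    - {"grip": -0.9, "tx": 0, "ty": 0, "tz": 0.002, "turn": 0}
    - {"grip": -0.9, "tx": 0, "ty": 0, "tz": 0.06, "turn": 0}
    - {"grip": -0.9, "tx": 0, "ty": 0, "tz": 0.15, "turn": 0}
    - {"grip": -0.9, "tx": 0, "ty": 0, "tz": 0.25, "turn": 0}
    - {"grip": -0.9, "tx": 0, "ty": 0, "tz": 0.35, "turn": 0}
    - {"grip": -0.9, "tx": -0.1, "ty": -0.15, "tz": 0.45, "turn": 0}
    - {"grip": -0.9, "tx": -0.2, "ty": -0.3, "tz": 0.45, "turn": 0}
    - {"grip": -0.9, "tx": -0.2, "ty": -0.45, "tz": 0.45, "turn": 0}
    - {"grip": -0.9, "tx": -0.2, "ty": -0.45, "tz": 0.45, "turn": 0}
    - {"grip": -0.9, "tx": -0.2, "ty": -0.45, "tz": 0.45, "turn": 0}
  newtons: 12

```text
clock: 27.2
position: [0.3928, 0.0949, 0.2048]
ee_rot: [3.139, 0.072, -0.026]
force: [-0.0, 0.2, -0.6]
width: 0.951
```

```bash
python3 look.py 9; cd pics; python3 -c "
import cv2;s=cv2.imread('s9.png');cv2.imwrite('f.png',cv2.resize(s[150:350,100:500],(800,400),interpolation=2))"
```

```text
[0.3928 0.0949 0.2048] [-0.   0.2 -0.6]
```

View pics/f.png

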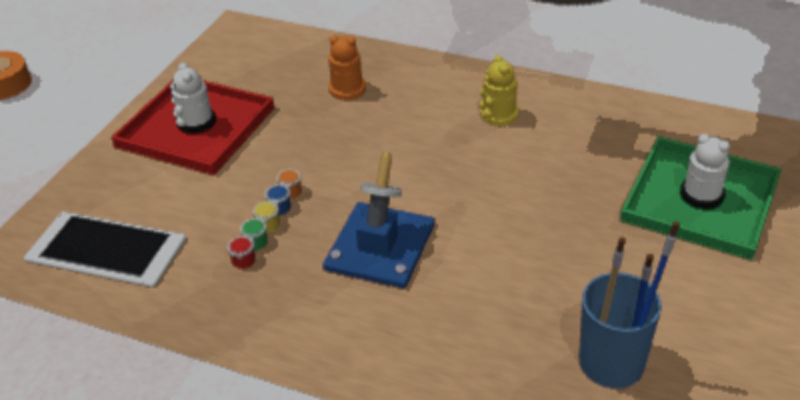

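The picture shows one bear standing upright in the red tray (foot at crop (195,120)) and one in the green tray (foot at crop (705,192)). The pots, cup and phone look unmoved, and the gripper is clear.

```bash
python3 -c "
from cell import *
print(sign_off())"
```

```text
the job is handed in; nothing more can be done
None
```

Both bears have been tried on the spindle and sorted, and I handed the job in at about 27 s on the clock. No verdict came back.

- **First bear:** it stopped about 20 mm above the flange (19 mm by my first reading), with 8–15 N pushing back roughly along the pin. I stood it in the red tray.
- **Second bear:** it slid past that point without resistance. It stopped with its foot on the flange at up to 25 N, and the picture showed no gap between them. I stood it in the green tray.

**Last checks:** the final picture shows both bears upright inside their trays and let go of. The pots, brush cup and phone look where they were, and the gripper is clear with about 0 N on it. I judged the positions in that last picture by eye; I did not measure them again.

**Disagreement:** both bears slid about 2–5 mm in the fingers while pressed against the stop. The second bear's resistance also began about 3 mm before my calculated flange height. That is why I confirmed it was home by force and picture rather than by tool position alone.

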